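Load two coffee sample pots and read the blue one without contact

ROBOT

A 7-joint arm with a two-finger parallel gripper is mounted at the origin on the work surface. World frame = base frame: x ahead of the robot, y to its left, z up, the work surface at z = 0. Lengths are in m, angles in degrees, forces in N, time in s.
With the tool pointing down it reaches from about 0.425 to 1.025 m from the base axis. Payload 9.4 kg.
Tool frame: the origin (TCP) lies midway between the tips of the shut fingers; the grasp point (between the pads) lies 19 mm behind it (bot.grip_point_offset is the distance from the TCP to the grasp point, in m); z points along the fingers, y is the line along which they close (so a half turn about z gives the same grasp; the last joint's range is limited). The gripper opens to 85 mm and grips with 20 to 120 N. Pads are 22 mm wide; open, the fingers measure 114 mm over their backs; the gripper's body (76 mm by 85 mm) begins 54 mm behind the grasp point. The pads swing forward as they close: fully open they stand 13 mm farther back than shut.
Start: joints at [66.652, 34.337, -0.143, 91.639, 0.103, 54.024, -4.572], TCP at [0.235, -0.686, 0.231] pointing down, gripper open.
Joint ranges: [-147.43, 147.43], [-19.82, 112.94], [-74.19, 73.91], [6.32, 146.72], [-59.91, 239.91], [6.04, 106.73], [-150.56, 150.56]. Speed limits (degrees/s): [127.2, 127.2, 172.46, 172.46, 180, 180, 180].

INTERFACE

Orientations are given as a 3x3 rotation matrix whose columns are the frame's x, y, z axes.
In Python, from workcell import bot gives the robot as it stands. Calls block until the motion is done:
- bot.reach(position, orientation): joint-space move of the TCP to a pose.
- bot.movel(position, orientation=None, speed=0.15, contact_N=None): straight line of the TCP; orientation=None keeps the orientation; speed is the mean speed in m/s. With contact_N (N) it stops when the force on the tool has changed by that much, and returns True; else False.
- bot.goto_joints(angles): joint-space move.
- bot.set_gripper(opening, effort=None): finger opening in m; effort is the grip in N (None keeps the last); returns when the fingers have stopped.
- bot.wait(seconds).
- bot.solve_ik(position, orientation): joint angles nearest the present ones, or None.
- bot.camera(name): name is "scene" or "side" or "wrist"; returns a dict with "image" (384x512x3 uint8, red, green, blue), "fx", "fy", "cx", "cy" (pixels), "k1" (the pictures are not rectified: a ray, as slopes to the right and down, at radius r is drawn at 1 + k1 r^2 times it, then the intrinsics apply), "R" (3x3) and "t" (3): a world point X has camera coordinates R X + t; the wrist camera has in their place "mount" (4x4, takes a point from camera to tool coordinates, whose origin is the TCP and whose axes are the flange's). Camera axes: x right, y down, z forward; pixel columns grow to the right and rows downward; lengths in m; the calibration is good to about 2 mm. A picture is of the moment at which its call begins: read the wrist's pose just before it. There is no depth.
A pose or a line that the arm cannot do raises bot.IKError and nothing moves.
- bot.finish_job(): hands the job in; it is judged then, once.
Readings, each from a call of its own:
- bot.read_time_s(): time.
- bot.read_joint_pos(): joint angles.
- bot.read_joint_velocities(): joint speeds.
- bot.read_joint_efforts(): joint torques, N m.
- bot.read_tcp_pos(): TCP position.
- bot.read_eef_rot(): TCP orientation.
- bot.read_wrist_force(): force on the tool from outside, world axes, zero at the start.
- bot.read_moment(): the same for the moment, N m.
- bot.read_grip_width(): finger opening in m.
- bot.read_grasp_force(): force on a finger pad.
Only numpy, scipy, OpenCV 4.12 (cv2) and the standard library are available. Lean on these libraries where they do the work, as an engineer would, in place of code of your own. Each camera call takes 0.05 s, during which the arm holds its last target. There are 200 camera calls.

TASK

Stand each coffee sample pot in the tray of its own colour, setting it down gently and upright. Then lift the silver colour reader out of its white dock, carry it over the rack of corked vials (not round its ends) and finish still holding it upright and still, centred about a centimetre above the lid of the blue pot, without ever touching that pot with the reader. The program ends while the gripper holds the reader there; do not knock the vial rack or shift the mug, the tin or the spoon.

Things in the scene. Friction and masses are not known exactly. Their poses are not given: they have to be found in the camera images.
- pot_blue: a closed round coffee sample pot, 54 mm across and 60 mm tall with straight sides, brown beans below a blue lid (a blue ring around a 30 mm brown window); about 110 g; starts upright on the table on the robot's left (+y) of the vial rack; which pot stands nearer the robot varies. Origin: centre of its underside, z up
- pot_green: a closed round coffee sample pot, 54 mm across and 60 mm tall with straight sides, brown beans below a green lid (a green ring around a 30 mm brown window); about 110 g; starts upright on the table on the robot's left (+y) of the vial rack; which pot stands nearer the robot varies. Origin: centre of its underside, z up
- pot_blue_lid (a point): centre of the top face of the blue pot's lid, 60 mm above the pot's underside
- tray_blue: the blue tray: a fixed square open tray, 110 x 110 mm outside, 22 mm high, walls and floor 5 mm thick (100 x 100 mm inside), on the right (-y) of the vial rack; which tray is nearer varies. Origin: centre of its underside; x and y along its sides, z up
- tray_green: the green tray: a fixed square open tray, 110 x 110 mm outside, 22 mm high, walls and floor 5 mm thick (100 x 100 mm inside), on the right (-y) of the vial rack; which tray is nearer varies. Origin: centre of its underside; x and y along its sides, z up
- reader: the colour reader, a rigid upright cylinder 85 mm tall, about 250 g: a black lens bell 58 mm across for the lowest 18 mm, then a silver barrel 44 mm across (thin orange line near its foot, black top with a red dot) up to the top, where it is gripped from above. It starts standing loose in the dock. Origin: centre of its underside, z up
- reader_lens (a point): centre of the underside of the reader (its lens), same point as the reader's origin
- dock: the fixed white round dock, 80 mm across and 30 mm high, on the left (+y): the reader stands on its seat 22 mm above the table, inside a rim 8 mm high and 66 mm across inside. Origin: centre of its underside
- rack: the obstacle: a fixed light wood rack with six corked glass vials in a row, 260 mm long (x), 44 mm wide (y), 100 mm high to the cork tops, standing between the dock and pots (left) and the trays (right). Origin: centre of its underside, z up
- mug: bystander: loose black cup, 74 mm across, 85 mm tall, on the far left. Origin: centre of its underside
- tin: bystander: loose steel jar with a dark cap, 70 mm across, 90 mm tall, on the far right. Origin: centre of its underside
- spoon: bystander: loose steel spoon, 160 mm long, lying crosswise on the table beyond the far end of the rack. Origin: under the spoon, about its middle; x along its length
Not all that is in view belongs to the job. Leave any pink, purple or yellow look-alike of the pot_green alone.

How it is judged (in metres and radians):
On the way, in this order (a step that is already met when the one before it is completed fails the run):
1. both pots stand upright and released, each in the tray of its own colour (x of pot_blue in the frame of tray_blue between -0.03 and 0.03 m and y of pot_blue in the frame of tray_blue between -0.03 and 0.03 m and z of pot_blue in the frame of tray_blue between 0 and 0.012 m and angle between each of pot_blue, pot_green's own z axis and vertical below 0.1 rad and contact force between the fingers and pot_blue below 0.1 N and linear speed of each of pot_blue, pot_green below 0.05 m/s and x of pot_green in the frame of tray_green between -0.03 and 0.03 m and y of pot_green in the frame of tray_green between -0.03 and 0.03 m and z of pot_green in the frame of tray_green between 0 and 0.012 m and contact force between the fingers and pot_green below 0.1 N), for 0.2 s.
2. the held reader passes over the vial rack, its underside above the corks (x of reader in the frame of rack between -0.13 and 0.13 m and y of reader in the frame of rack between -0.05 and 0.05 m and height (world z) of reader_lens above 0.1 m and contact force between the fingers and reader above 1 N), for 0.05 s.
At the end, for the whole second after the job is handed in: Both pots upright (0.1 rad), released, in the trays of their own colour. The gripper holds the reader still and upright (0.12 rad), its underside 3 to 22 mm above the blue lid, within 10 mm of its centre, touching neither pot nor tray. Mug, tin, spoon within 30 mm of their starts (all of step 1 and z of reader_lens in the frame of pot_blue between 0.063 and 0.082 m and horizontal distance between reader_lens and pot_blue_lid below 0.01 m and angle between reader's own z axis and vertical below 0.12 rad and linear speed of reader below 0.02 m/s and angular speed of reader below 0.15 rad/s and contact force between the fingers and reader above 1 N and contact force between reader and pot_blue below 0.1 N and contact force between reader and tray_blue below 0.1 N and distance of each of mug, tin, spoon from where it was at the start of the episode below 0.03 m); the arm keeps its last pose, push and grip.
It fails at once if the reader touches the blue pot (contact force between reader and pot_blue above 0.5 N).
It fails at once if the vial rack is knocked (over 4 N) (contact force between rack and anything else above 4 N).
It fails at once if the mug, tin or spoon is shifted by more than 30 mm (distance of any of mug, tin, spoon from where it was at the start of the episode above 0.03 m).
It fails at once if a pot or the reader is dropped from a height ((contact force between the fingers and pot_blue below 0.05 N and linear speed of pot_blue above 0.5 m/s) or (contact force between the fingers and pot_green below 0.05 N and linear speed of pot_green above 0.5 m/s) or (contact force between the fingers and reader below 0.05 N and linear speed of reader above 0.5 m/s)).
It also fails if it takes over 72 s, if anything falls off the work surface, if the arm or the gripper's body presses on something with over 40 N, if the wrist force passes 120 N, or if a joint passes its speed limit or range.

## Working session

There is one attempt and no reset: what is moved stays moved. The work goes in short steps, each a Python script; the robot and the scene stay as the last script left them, time stands still between calls to the robot, and variables do not carry over. Pictures are saved under pics/ and viewed, at most 10 in all, crops included, and the job is handed in when it is done.

```bash
ls; mkdir -p pics; python3 - <<'E'
from workcell import bot
import cv2,numpy as np
for n in("scene","side"):
    c=bot.camera(n);cv2.imwrite(f"pics/{n}0.png",c["image"][:,:,::-1]);np.savez(n+"0.npz",**c)
    print(n,c["fx"],c["fy"],c["cx"],c["cy"],c["k1"],-np.array(c["R"]).T@c["t"])
print(bot.camera("wrist")["mount"],bot.read_eef_rot(),bot.grip_point_offset)
E
```

```text
pics
scene 494.2200558219419 494.2200558219419 260.40022559464035 190.4601371117108 -0.14862311041640897 [ 1.33510757 -0.13950059  1.05125269]
side 461.6755754488137 461.6755754488137 261.3155915039046 187.10667019866958 -0.1920308625893725 [0.1637191  0.62758741 0.95931988]
[[ 1.27395933e-03 -9.48769544e-01 -3.15966341e-01  8.23554919e-02]
 [ 9.99999188e-01  1.19894748e-03  4.31797383e-04  8.93043295e-05]
 [-3.08491571e-05 -3.15966635e-01  9.48770301e-01 -1.43337293e-01]
 [ 0.00000000e+00  0.00000000e+00  0.00000000e+00  1.00000000e+00]] [[ 9.45776510e-01  3.24817678e-01 -5.19671987e-04]
 [ 3.24818057e-01 -9.45775947e-01  1.04328477e-03]
 [-1.52615929e-04 -1.15551307e-03 -9.99999321e-01]] 0.0187
```

View pics/scene0.png

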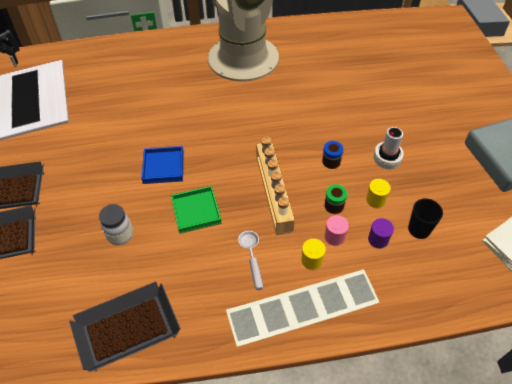

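View pics/side0.png

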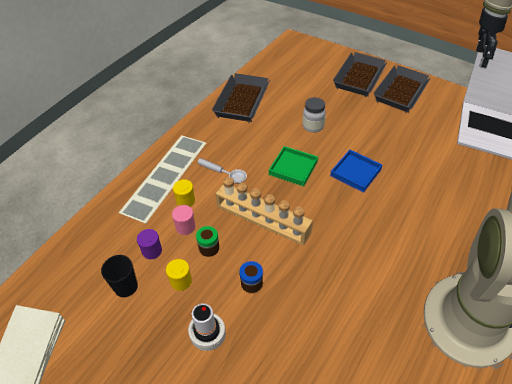

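The scene picture shows the blue pot at (332,147), green pot at (336,192), reader in its dock at (394,135), blue tray at (163,164), green tray at (196,209) and the rack from (265,145) to (285,215). The look-alikes are yellow (378,192) and (313,253), pink (336,229) and purple (380,233). The side picture shows blue pot (251,272), green pot (207,238) and reader (204,320). Only one pot has a blue ring and one has a green ring around a brown window.

```bash
cat > h.py <<'E'
import numpy as np,cv2
RANGES={'blue':((105,140,60),(125,255,255)),'green':((55,140,50),(80,255,255)),'yellow':((25,150,90),(33,255,255)),
 'pink':((150,80,100),(175,255,255)),'purple':((128,120,50),(145,255,255))}
def cast(c,uv,z):
    uv=np.array(uv,float).reshape(-1,1,2)
    K=np.array([[c['fx'],0,c['cx']],[0,c['fy'],c['cy']],[0,0,1]])
    p=cv2.undistortPoints(uv,K,np.array([float(c['k1']),0,0,0,0]))[:,0]
    d=np.c_[p,np.ones(len(p))]@np.array(c['R']); o=-np.array(c['R']).T@np.array(c['t'])
    return o+d*((z-o[2])/d[:,2])[:,None]
def mask(c,col):
    return cv2.inRange(cv2.cvtColor(c['image'],cv2.COLOR_RGB2HSV),*RANGES[col])
def blobs(m,amin=60):
    cs,_=cv2.findContours(m,cv2.RETR_EXTERNAL,cv2.CHAIN_APPROX_NONE)
    return sorted([k for k in cs if cv2.contourArea(k)>amin],key=cv2.contourArea,reverse=True)
def lid(c,col,z=.06):
    "window holes in the coloured ring -> centres on the lid plane, with pixel and width"
    cs,h=cv2.findContours(mask(c,col),cv2.RETR_CCOMP,cv2.CHAIN_APPROX_NONE); out=[]
    for k,hh in zip(cs,h[0]):
        if hh[3]>=0 and cv2.contourArea(k)>15:
            e=cv2.fitEllipse(k); q=cast(c,k[:,0],z)
            out.append((e[0],cast(c,[e[0]],z)[0],np.ptp(q[:,:2],0)))
    return out
def wrist(bot):
    R=np.array(bot.read_eef_rot());p=np.array(bot.read_tcp_pos());c=bot.camera("wrist")
    M=np.array(c['mount']);Rw=R@M[:3,:3];tw=R@M[:3,3]+p
    c['R']=Rw.T;c['t']=-Rw.T@tw
    return c
def down(yaw):
    "tool down, closing line (y) at angle yaw deg from world x"
    a=np.radians(yaw);y=np.array([np.cos(a),np.sin(a),0]);z=np.array([0,0,-1.])
    return np.c_[np.cross(y,z),y,z]
E
python3 - <<'E'
from h import *
np.set_printoptions(precision=4,suppress=True)
for n in("scene","side"):
    c=dict(np.load(n+"0.npz"));print(n)
    for col in('blue','green'):
        for l in lid(c,col): print(col,'lid',*l)
        t=blobs(mask(c,col))[0]; r=cv2.minAreaRect(cast(c,t[:,0],.022)[:,:2].astype(np.float32));print(col,'tray',r)
    for col in('yellow','pink','purple'):
        for k in blobs(mask(c,col)):
            x,y,w,h=cv2.boundingRect(k);print(col,(x,y,w,h),cast(c,[(x+w/2,y+h/2)],.03)[0])
    hsv=cv2.cvtColor(c['image'],cv2.COLOR_RGB2HSV)
    red=cv2.inRange(hsv,(0,180,120),(4,255,255))
    for k in blobs(red,1): print('red',k.mean((0,1)),cast(c,[k.mean((0,1))],.107)[0],cv2.contourArea(k))
c=dict(np.load("scene0.npz"));print('rack corks',cast(c,[(266,141),(284,199)],.1))
c=dict(np.load("side0.npz"));print('rack corks',cast(c,[(229,183),(299,212)],.1))
E
```

```text
scene
blue lid (333.22222900390625, 147.3214111328125) [0.4942 0.181  0.06  ] [0.0334 0.0337]
blue tray ((0.44755664467811584, -0.280152291059494), (0.10923577100038528, 0.12092436850070953), 86.09307861328125)
green lid (336.3414306640625, 192.09278869628906) [0.6408 0.153  0.06  ] [0.033 0.033]
green tray ((0.6083661317825317, -0.20063258707523346), (0.1196991577744484, 0.10760573297739029), 6.971573352813721)
yellow (303, 239, 22, 20) [0.775  0.0689 0.03  ]
yellow (370, 179, 20, 16) [0.6216 0.2791 0.03  ]
pink (326, 216, 22, 29) [0.7334 0.1354 0.03  ]
purple (369, 219, 24, 28) [0.7577 0.2405 0.03  ]
red [391.8 132.8] [0.5075 0.3324 0.107 ] 2.5
side
blue lid (250.82203674316406, 270.2467346191406) [0.4926 0.1805 0.06  ] [0.0327 0.034 ]
blue tray ((0.4354667067527771, -0.27263328433036804), (0.12561099231243134, 0.11298880726099014), 85.70480346679688)
green lid (206.3122100830078, 233.98780822753906) [0.6396 0.1527 0.06  ] [0.0322 0.0333]
green tray ((0.5963924527168274, -0.19390621781349182), (0.11323904246091843, 0.12360170483589172), 7.138335227966309)
yellow (166, 259, 25, 32) [0.6395 0.2677 0.03  ]
yellow (173, 180, 22, 26) [0.7891 0.06   0.03  ]
pink (173, 206, 22, 29) [0.7299 0.1335 0.03  ]
purple (137, 229, 25, 30) [0.757  0.2378 0.03  ]
red [203.5 308.2] [0.507  0.3316 0.107 ] 8.0
rack corks [[0.4799 0.0006 0.1   ]
 [0.6693 0.0134 0.1   ]]
rack corks [[0.6656 0.0158 0.1   ]
 [0.4694 0.0044 0.1   ]]
```

```bash
python3 - <<'E'
import cv2
a=cv2.imread("pics/scene0.png")[115:280,295:450];cv2.imwrite("pics/crop.png",cv2.resize(a,None,fx=3.6,fy=3.6,interpolation=cv2.INTER_CUBIC))
E
```

```text
(no output)
```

View pics/crop.png

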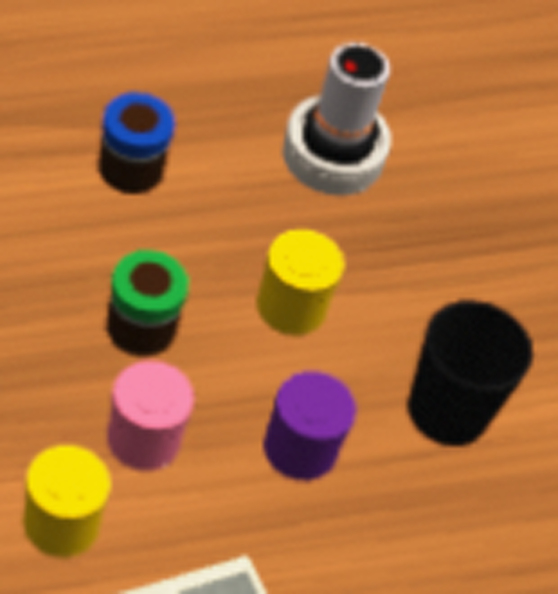

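The enlarged crop confirms the job pots: blue ring with brown window at (138,120) and green ring with brown window at (150,280). The solid yellow, pink and purple cylinders are decoys. Both views agree within 2 mm, so I'll move the blue pot first.

```bash
cat > pp.py <<'E'
from workcell import bot
from h import *
def pick_place(src,dst,yaw_s,yaw_d,grip_h=.042):
    o=bot.grip_point_offset; zg=grip_h-o; Rs,Rd=down(yaw_s),down(yaw_d)
    bot.set_gripper(.085,30)
    bot.reach([*src,.20],Rs); bot.movel([*src,zg],speed=.12)
    bot.set_gripper(0.03,30); print('grip',bot.read_grip_width(),bot.read_grasp_force())
    bot.movel([*src,.22],speed=.12)
    print('held',bot.read_grip_width(),bot.read_grasp_force(),'t',bot.read_time_s())
    bot.reach([*dst,.22],Rd); bot.movel([*dst,zg+.03],speed=.12)
    hit=bot.movel([*dst,zg+.001],speed=.03,contact_N=3)
    print('hit',hit,bot.read_tcp_pos()[2]-zg)
    bot.set_gripper(.085); bot.movel([*dst,.22],speed=.15)
    print('t',bot.read_time_s(),'tcp',bot.read_tcp_pos())
E
python3 - <<'E'
from pp import *
for p in[(.4934,.1808),(.640,.153),(.4415,-.277),(.602,-.197),(.507,.332)]:
    for yw in(-90,90,0,180):
        q=bot.solve_ik([*p,.05],down(yw)); print(p,yw,None if q is None else np.round(q))
pick_place((.4934,.1808),(.4415,-.277),-90,-94)
E
```

```text
(0.4934, 0.1808) -90 [ -26.   37.   -0.  126.    1.   17. -117.]
(0.4934, 0.1808) 90 [ -2.  41. -36. 124.  50.  30.  13.]
(0.4934, 0.1808) 0 [-14.  38. -18. 125.  31.  22. -58.]
(0.4934, 0.1808) 180 [ 13.  53. -63. 123.  67.  51.  88.]
(0.64, 0.153) -90 [-23.  43.   7. 108. -10.  30. -99.]
(0.64, 0.153) 90 [  4.  47. -37. 106.  42.  41.  33.]
(0.64, 0.153) 0 [ -9.  43. -14. 107.  18.  32. -35.]
(0.64, 0.153) 180 [ 18.  59. -63. 105.  62.  60. 107.]
(0.4415, -0.277) -90 [ 24.  37.   3. 126.  -6.  17. -58.]
(0.4415, -0.277) 90 [ 45.  39. -28. 125.  44.  26.  72.]
(0.4415, -0.277) 0 [ 34.  37. -11. 126.  21.  19.   4.]
(0.4415, -0.277) 180 [  13.   39.   19.  127.  -37.   20. -117.]
(0.602, -0.197) -90 [ 11.  41.   4. 111.  -5.  27. -72.]
(0.602, -0.197) 90 [ 35.  46. -35. 110.  41.  38.  64.]
(0.602, -0.197) 0 [ 23.  42. -15. 111.  20.  30.  -6.]
(0.602, -0.197) 180 [  -3.   44.   25.  112.  -35.   31. -133.]
(0.507, 0.332) -90 [ -45.   41.    9.  115.  -14.   25. -115.]
(0.507, 0.332) 90 [ -8.  49. -48. 113.  54.  44.   1.]
(0.507, 0.332) 0 [-21.  42. -26. 114.  34.  32. -72.]
(0.507, 0.332) 180 [ -1.  56. -63. 113.  64.  56.  83.]
grip 0.05355693156235403 30.707339644432068
held 0.05314821414248143 31.641542315483093 t 7.35
hit True 0.005299654381394143
t 13.1917 tcp [ 0.44111024 -0.27678253  0.21932433]
```

```bash
python3 - <<'E'
from pp import *
np.set_printoptions(precision=4,suppress=True)
pick_place((.640,.153),(.602,-.197),-90,-83)
for n in('scene','side'):
    c=bot.camera(n)
    for col in('blue','green'): print(n,col,[(l[1]) for l in lid(c,col,.065)])
c=wrist(bot);np.savez('w1.npz',**c);cv2.imwrite('pics/w1.png',c['image'][:,:,::-1])
p=bot.read_tcp_pos();bot.reach([.41,-.27,.33],down(-90))
c=wrist(bot);np.savez('w2.npz',**c);cv2.imwrite('pics/w2.png',c['image'][:,:,::-1])
for col in('blue','green'): print('w',col,[(l[1],l[2]) for l in lid(c,col,.065)])
cv2.imwrite('pics/w12.png',np.hstack([cv2.resize(cv2.imread(f'pics/w{i}.png'),(400,300)) for i in(1,2)]))
E
```

```text
grip 0.053209540123840354 30.967989563941956
held 0.05307664565068499 31.683247089385986 t 18.9583
hit True 0.005331118695710974
t 24.4417 tcp [ 0.6015 -0.1969  0.2191]
scene blue [array([ 0.4901, -0.2703,  0.065 ])]
scene green [array([ 0.6453, -0.1944,  0.065 ]), array([ 0.6019, -0.1981,  0.065 ])]
side blue [array([ 0.4241, -0.226 ,  0.065 ]), array([ 0.4411, -0.279 ,  0.065 ])]
side green [array([ 0.5779, -0.1525,  0.065 ]), array([ 0.6014, -0.1994,  0.065 ])]
w blue [(array([ 0.441 , -0.2765,  0.065 ]), array([0.0306, 0.0322]))]
w green [(array([ 0.5809, -0.2106,  0.065 ]), array([0.0299, 0.0363]))]
```

View pics/w12.png

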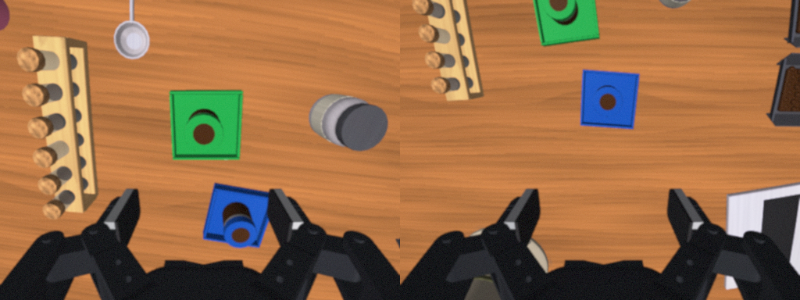

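The wrist pictures show both pots upright inside the trays of their own colour: green at (205,130) left, blue at (608,100) right. The blue lid measures (0.441, -0.277), which matches the release point. Next I look at the reader from above.

```bash
python3 - <<'E'
from pp import *
np.set_printoptions(precision=4,suppress=True)
c=dict(np.load('w2.npz'))
print('tray',cv2.minAreaRect(cast(c,blobs(mask(c,'blue'))[0][:,0],.022)[:,:2].astype(np.float32)))
bot.reach([.507,.332,.26],down(-90)); print(bot.read_time_s())
c=wrist(bot);np.savez('w3.npz',**c);cv2.imwrite('pics/w3.png',c['image'][:,:,::-1])
E
```

```text
tray ((0.43837955594062805, -0.27955174446105957), (0.10714693367481232, 0.10662635415792465), 85.99874877929688)
27.7667
```

View pics/w3.png

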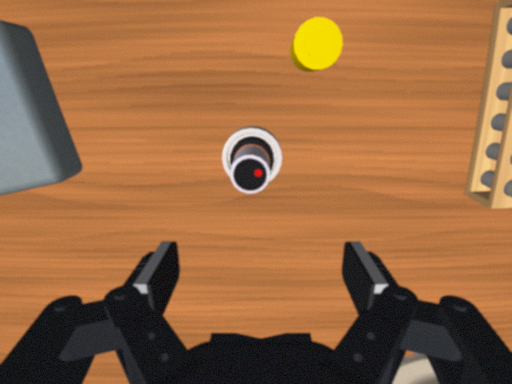

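The wrist picture shows the reader's black top at (249,175) inside its silver rim, with the dock ring centred at about (252,156). The red dot at (258,173) is off-centre, so I measure the disc itself.

```bash
python3 - <<'E'
from h import *
np.set_printoptions(precision=4,suppress=True)
c=dict(np.load('w3.npz'));im=c['image'].copy();hsv=cv2.cvtColor(im,cv2.COLOR_RGB2HSV)
roi=np.zeros(im.shape[:2],np.uint8);roi[120:200,215:290]=255
red=cv2.inRange(hsv,(0,180,100),(8,255,255))|cv2.inRange(hsv,(172,180,100),(180,255,255))
dark=(cv2.inRange(hsv,(0,0,0),(180,255,60))|red)&roi
dark[:155]=0
for k in blobs(dark,30):
    k=cv2.convexHull(k)
    e=cv2.fitEllipse(k);q=cast(c,k[:,0],.107);print('top',e,cast(c,[e[0]],.107)[0],np.ptp(q[:,:2],0))
white=cv2.inRange(hsv,(0,0,150),(180,60,255))&roi
for k in blobs(white,30):
    q=cast(c,k[:,0],.03);print('dock',cv2.boundingRect(k),np.ptp(q[:,:2],0),q[:,:2].min(0),q[:,:2].max(0))
    q=cast(c,k[:,0],.107);print('top?',q[:,:2].min(0),q[:,:2].max(0))
E
```

```text
top ((249.5845947265625, 174.1595458984375), (29.14523696899414, 30.411890029907227), 102.48910522460938) [0.5051 0.3424 0.107 ] [0.031  0.0311]
dock (222, 128, 60, 66) [0.0883 0.0782] [0.4562 0.3035] [0.5445 0.3816]
top? [0.4838 0.3092] [0.5538 0.3712]
```

The top disc is centred at (0.505, 0.342). Its outer radius of 22 mm and the dock centre (0.5045, 0.3426) agree with that. Next: grasp, lift, carry over the rack and stop high above the blue pot.

```bash
python3 - <<'E'
from pp import *
np.set_printoptions(precision=4,suppress=True)
R=down(-90); x,y=.5051,.3424
bot.set_gripper(.085,45)
bot.reach([x,y,.2],R); bot.movel([x,y,.0663],R,speed=.1)
bot.set_gripper(.02,45); print('grip',bot.read_grip_width(),bot.read_grasp_force(),bot.read_tcp_pos())
bot.movel([x,y,.10],speed=.05); bot.movel([x,y,.25],speed=.15)
print('held',bot.read_grip_width(),bot.read_grasp_force(),bot.read_wrist_force(),bot.read_time_s())
bot.movel([.54,.06,.25],speed=.2);bot.movel([.53,-.08,.25],speed=.15)
bot.movel([.4411,-.2768,.19],R,speed=.15);bot.wait(.3)
print(bot.read_tcp_pos(),bot.read_grip_width(),bot.read_grasp_force(),bot.read_time_s())
for n in('scene','side'):
    c=bot.camera(n);np.savez(n+'4.npz',**c);cv2.imwrite(f'pics/{n}4.png',c['image'][:,:,::-1])
a,b=[cv2.imread(f'pics/{n}4.png') for n in('scene','side')]
f=lambda i,u,v:cv2.resize(i[v-60:v+60,u-60:u+60],(390,390),interpolation=cv2.INTER_CUBIC)
cv2.imwrite('pics/v4.png',np.hstack([f(a,163,150),f(b,357,150)]))
E
```

```text
grip 0.043146618301325344 45.25809466838837 [0.5053 0.3424 0.0667]
held 0.042897878720366094 46.08322620391846 [ 0.0097 -0.0623 -3.054 ] 32.3083
[ 0.4413 -0.2765  0.1901] 0.043164817705758904 46.09941065311432 36.9083
```

View pics/v4.png

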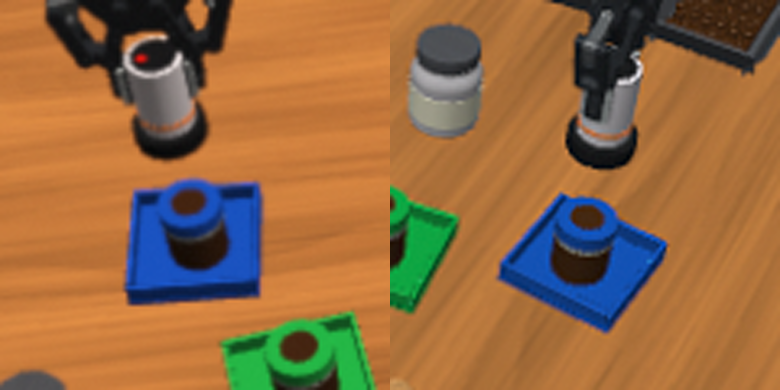

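The crop shows the reader upright in the pads, bell at (170,135) left and (601,145) right, well above the blue pot, with both pots centred in their trays. I check the lens position by casting the bell's lower arc onto the expected lens plane.

```bash
python3 - <<'E'
from h import *
from scipy.optimize import least_squares
np.set_printoptions(precision=4,suppress=True)
zl=.1901-.0667+.022
for n,(u,v),(bu,bv) in(('scene',(163,150),(170,135)),('side',(357,150),(211,145))):
    c=dict(np.load(n+'4.npz'));u0=int(u-60+bu*120/390);v0=int(v-60+bv*120/390)
    hsv=cv2.cvtColor(c['image'],cv2.COLOR_RGB2HSV);m=cv2.inRange(hsv,(0,0,0),(180,255,70))
    roi=np.zeros_like(m);roi[v0-4:v0+12,u0-16:u0+17]=255;m&=roi
    k=blobs(m,20)[0][:,0]
    low=np.array([(a,k[k[:,0]==a,1].max()+.5) for a in range(k[:,0].min()+3,k[:,0].max()-2)])
    q=cast(c,low,zl)[:,:2]
    f=least_squares(lambda p:np.hypot(*(q-p).T)-.029,[.44,-.277]);g=cv2.boundingRect(k.reshape(-1,1,2))
    print(n,g,f.x,'rms',np.sqrt(np.mean(f.fun**2)))
    h=c;print('lid',[l[1] for l in lid(h,'blue',.065)])
E
```

```text
scene (144, 127, 23, 12) [ 0.4384 -0.2786] rms 0.000836181380470728
lid [array([ 0.4901, -0.2703,  0.065 ]), array([ 0.4409, -0.2777,  0.065 ])]
side (351, 130, 22, 12) [ 0.4418 -0.2812] rms 0.0008938801522431812
lid [array([ 0.4243, -0.2259,  0.065 ]), array([ 0.4409, -0.2791,  0.065 ])]
```

The lens is within about 2 mm of the lid centre, so I lower slowly and check.

```bash
python3 - <<'E'
from pp import *
np.set_printoptions(precision=4,suppress=True)
print(bot.movel([.4415,-.2755,.1212],down(-90),speed=.03,contact_N=4));bot.wait(.5)
print(bot.read_tcp_pos(),bot.read_grip_width(),bot.read_grasp_force(),bot.read_wrist_force(),bot.read_time_s())
a,b=[bot.camera(n)['image'][:,:,::-1] for n in('scene','side')]
f=lambda i,u,v:cv2.resize(i[v-50:v+50,u-50:u+50],(390,390),interpolation=cv2.INTER_CUBIC)
cv2.imwrite('pics/v5.png',np.hstack([f(a,163,150),f(b,357,150)]))
E
```

```text
False
[ 0.4415 -0.2755  0.1212] 0.043060182785703276 46.09792470932007 [ 0.7242 -0.6089 -2.7417] 39.95
```

View pics/v5.png

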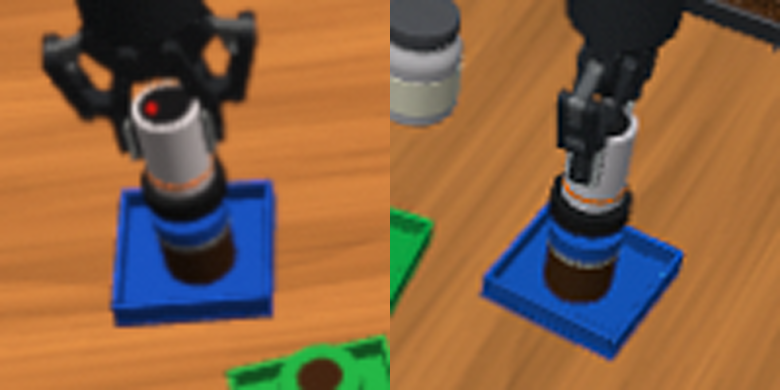

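The reader sits centred over the blue lid in both crops, with its bell at (185,195) left and (592,205) right. The wrist still carries its full weight, so it isn't touching the pot.

```bash
python3 -c "
from workcell import bot
print(bot.finish_job())"
```

```text
the job is handed in; nothing more can be done
None
```

I handed the job in at about 40 s on the robot clock (limit 72 s): each pot stands in the tray of its own colour, and the gripper holds the reader about 11 mm above the blue lid, centred to about 2–3 mm by camera; the judge returned no verdict.

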